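# Find and pull the loose valve knob

## Task

One of the four green valve knobs on the vacuum manifold has come loose on its spindle; the other three are locked on. Rock the knobs gently side to side as far as they give, without straining the valves, to feel which one has play, then pull that knob straight up off its spindle and set it down upright in the steel tray, without dropping it. Leave the sound knobs on their valves, and the tray and the other things on the bench where they are.

Things in the scene. Friction and masses are not known exactly. Their poses are not given: they have to be found in the camera images.
- manifold: vacuum manifold, fixed: aluminium header bar along y, 330 mm long, 36 wide, top 54 mm above the bench, on two feet 90 mm wide (x). Four brass valves stand on it in a row at y = -97.5, -32.5, 32.5, 97.5 mm (x = 0), each with a green knob. A round gauge, 48 mm across, its top 91 mm above the bench, lies at y = 150 mm. Origin: centre of the underside, on the bench.
- valve_1: one of four brass valves alike outside, fixed on the header, body 26 mm across; a hose barb points to +x, 14 mm above the header, reaching 56 mm out. Origin: on the valve's upright axis, at the header's top (54 mm above the bench). The knob sits on its shoulder 41 mm above the origin, over a spindle reaching 16 mm higher. A side push or pull of up to 10 N does no harm. Their order varies.
- valve_2: one of four brass valves alike outside, fixed on the header, body 26 mm across; a hose barb points to +x, 14 mm above the header, reaching 56 mm out. Origin: on the valve's upright axis, at the header's top (54 mm above the bench). The knob sits on its shoulder 41 mm above the origin, over a spindle reaching 16 mm higher. A side push or pull of up to 10 N does no harm. Their order varies.
- valve_3: one of four brass valves alike outside, fixed on the header, body 26 mm across; a hose barb points to +x, 14 mm above the header, reaching 56 mm out. Origin: on the valve's upright axis, at the header's top (54 mm above the bench). The knob sits on its shoulder 41 mm above the origin, over a spindle reaching 16 mm higher. A side push or pull of up to 10 N does no harm. Their order varies.
- valve_4: one of four brass valves alike outside, fixed on the header, body 26 mm across; a hose barb points to +x, 14 mm above the header, reaching 56 mm out. Origin: on the valve's upright axis, at the header's top (54 mm above the bench). The knob sits on its shoulder 41 mm above the origin, over a spindle reaching 16 mm higher. A side push or pull of up to 10 N does no harm. Their order varies.
- knob_a: one of four green knobs alike outside, about 60 g, 34 mm high: skirt 34 mm wide to 17 mm up, round grip 40 mm wide from 17 to 34 mm. Origin: centre of its underside, 95 mm above the bench when seated. Pushed at the grip, a sound knob shifts about 1 mm from stop to stop, then stands firm, and cannot be lifted off; the loose one slides about 7 mm from stop to stop at under 1 N and lifts off freely when centred.
- knob_b: one of four green knobs alike outside, about 60 g, 34 mm high: skirt 34 mm wide to 17 mm up, round grip 40 mm wide from 17 to 34 mm. Origin: centre of its underside, 95 mm above the bench when seated. Pushed at the grip, a sound knob shifts about 1 mm from stop to stop, then stands firm, and cannot be lifted off; the loose one slides about 7 mm from stop to stop at under 1 N and lifts off freely when centred.
- knob_c: one of four green knobs alike outside, about 60 g, 34 mm high: skirt 34 mm wide to 17 mm up, round grip 40 mm wide from 17 to 34 mm. Origin: centre of its underside, 95 mm above the bench when seated. Pushed at the grip, a sound knob shifts about 1 mm from stop to stop, then stands firm, and cannot be lifted off; the loose one slides about 7 mm from stop to stop at under 1 N and lifts off freely when centred.
- knob_d: one of four green knobs alike outside, about 60 g, 34 mm high: skirt 34 mm wide to 17 mm up, round grip 40 mm wide from 17 to 34 mm. Origin: centre of its underside, 95 mm above the bench when seated. Pushed at the grip, a sound knob shifts about 1 mm from stop to stop, then stands firm, and cannot be lifted off; the loose one slides about 7 mm from stop to stop at under 1 N and lifts off freely when centred.
- tray: empty steel parts tray, loose, 0.7 kg, 130 mm (x) by 100 mm (y), 22 mm high, wall and floor 3 mm. Origin: centre of its underside
- jar: bystander: closed amber glass sample jar with blue cap, 52 mm across, 70 mm high, loose. Origin: centre of its underside, z up
- dish: bystander: white porcelain evaporating dish, 84 mm across, 35 mm high, loose. Origin: centre of its underside, z up
- timer: bystander: light blue bench timer, 58 by 58 mm, 16 mm thick, lying flat, loose. Origin: centre of its underside

How it is judged:
By the outcome, as a careful person would: the job done as asked, in the order asked, and still so for the second after the job is handed in, with the robot touching nothing.
It also fails if it takes over 58 s, if anything falls off the work surface, if the arm or the gripper's body presses on something with over 40 N, if the wrist force passes 120 N, or if a joint passes its speed limit or range.

## Robot

A 6-joint arm with a two-finger parallel gripper is mounted at the origin on the work surface. World frame = base frame: x ahead of the robot, y to its left, z up, the work surface at z = 0. Lengths are in m, angles in rad, forces in N, time in s.
With the tool pointing down it reaches from about 0.325 to 0.75 m from the base axis. Payload 7.6 kg.
Tool frame: the origin (TCP) lies between the finger pads; the fingertips stand 11 mm ahead of it and the grasp point (between the pads) lies 8 mm behind it (bot.tip_reach is the distance from the TCP to the fingertips, in m); z points along the fingers, y is the direction in which the jaws open and shut (so a half turn about z gives the same grasp; the last joint's range is limited). The gripper opens to 85 mm and grips with 20 to 120 N. Pads are 22 mm wide; open, the fingers measure 114 mm over their backs; the gripper's body (76 mm by 85 mm) begins 54 mm behind the grasp point. The pads swing forward as they close: fully open they stand 13 mm farther back than shut.
Start: joints at [-1.214, 0.052, 1.401, -0, 1.689, -0.07], TCP at [0.217, -0.478, 0.242] pointing down, gripper open.
Joint ranges: [-2.9, 2.9], [-0.91, 2.17], [0.12, 2.37], [-1.06, 4.2], [0.26, 2.73], [-2.93, 2.93]. Speed limits (rad/s): [2.57, 2.57, 3.01, 3.14, 3.14, 3.14].

## Interface

Orientations are given as [roll, pitch, yaw] about the fixed x, y, z axes, in that order (R = Rz(yaw) Ry(pitch) Rx(roll)).
In Python, from station import readout, viewer, job, bot gives the robot as it stands.
- The arm moves only by the tool apply_moves, never from a script. Its argument "increments" is text: rows parted by semicolons, each of 5 numbers parted by spaces: the shift along the tool's x, y, z in units of 50 mm (1.0 is 50 mm), then the turn about the tool's z in units of 10 degrees (1.0 is 10 degrees), then the opening, from 0 (shut) to 1 (fully open). In form: dx dy dz twist fingers; .... A call has 1 to 12 rows; each row shifts and turns the pose as measured when the row begins, along the tool's axes as they then stand; what a row does not reach is not made up. A row lasts 1/8 s, in which the tool goes at most 62.5 mm and 10.7 degrees, less where a joint would pass 70% of its speed; a pose out of reach is approached as far as the arm can. A call is refused whole if a number of a shift passes 1 or a number of a turn 1, either way. A call with a gripper value outside its range is refused whole. The fingers move at their own pace and stop on an object; the grip force is fixed at half the most. Time passes only in rows, so rows that do not move let the fingers close. It gives the time, the measured TCP pose, the force and the opening at its end, in the units of the state.
- readout.read_state(): the state, without advancing time (a new reading comes with each control period).
- viewer.capture(name): name is "side" or "top" or "wrist"; returns a dict with "frame" (420x560x3 uint8, red, green, blue), "z_map" (420x560 float32, m along the optical axis (not along the pixel's ray), 0 where there is no reading), "mtx" (3x3 intrinsics, pixels), "position" and "attitude" of the camera in the world. Camera axes: x right, y down, z forward; pixel columns grow to the right and rows downward; lengths in m; the calibration is good to about 2 mm. A picture is of the moment at which its call begins.
- job.close_job(): hands the job in, once; it reports no verdict.
The state is a dict: "clock": time; "joints": joint angles; "joint_vel": joint speeds; "effort": joint torques, N m; "tcp_pos": TCP position; "orientation": TCP orientation; "ft_force": force on the tool from outside, world axes, zero at the start; "wrist_torque": the same for the moment, N m; "gripper_width": opening from 0.0 (shut) to 1.0 (fully open).
Only numpy, scipy, OpenCV 4.12 (cv2) and the standard library are available. Lean on these libraries where they do the work, as an engineer would, in place of code of your own. Each camera call takes 0.05 s, during which the arm holds its last target. There are 200 camera calls.

## Working session

There is one attempt and no reset: what is moved stays moved. The work goes in short steps, Python scripts to look and compute and a tool call to move; the robot and the scene stay as the last step left them, time stands still between calls to the robot, and variables do not carry over. Pictures are saved under pics/ and viewed, about 8 in all and at most 12, crops included, and the job is handed in when it is done.

Besides the shell and the picture viewer there is one more tool, called as name(argument=value, ...) on one line, values as JSON. apply_moves: Moves the arm, as the interface text tells. Its arguments: {"type":"object","properties":{"increments":{"type":"string"}},"required":["increments"]}

```bash
mkdir -p pics
cat > h.py <<'E'
import numpy as np, cv2
from station import readout, viewer, job, bot
from scipy.spatial.transform import Rotation as Ro
def cap(n,f=None):
    c=viewer.capture(n)
    if f: cv2.imwrite('pics/'+f+'.png',cv2.cvtColor(c['frame'],cv2.COLOR_RGB2BGR))
    np.savez('/tmp/'+n+'.npz',**{k:np.array(v) for k,v in c.items()})
    return c
def rot(a):
    a=np.array(a,float)
    if a.shape==(3,3): return a
    if a.shape==(4,): raise ValueError(a)
    return Ro.from_euler('xyz',a).as_matrix()
def cloud(c):
    z=c['z_map'];K=c['mtx'];v,u=np.mgrid[:z.shape[0],:z.shape[1]]
    p=np.stack([(u-K[0,2])/K[0,0]*z,(v-K[1,2])/K[1,1]*z,z],-1)
    return p@rot(c['attitude']).T+np.array(c['position'])
E
python3 - <<'E'
from h import *
t=cap('top','top1');s=cap('side','side1')
for c in (t,s): print(c['position'],c['attitude'],c['mtx'])
print(readout.read_state())
im=np.vstack([t['frame'],s['frame']]);
cv2.imwrite('pics/a.png',cv2.cvtColor(np.hstack([t['frame'],s['frame']]),cv2.COLOR_RGB2BGR)[:, :])
P=cloud(t);hsv=cv2.cvtColor(t['frame'],cv2.COLOR_RGB2HSV)
m=((hsv[...,0]>40)&(hsv[...,0]<85)&(hsv[...,1]>80)).astype(np.uint8)
n,l,st,ce=cv2.connectedComponentsWithStats(m)
for i in range(1,n):
    if st[i,4]>60: 
        q=P[l==i]; print(st[i],ce[i],np.median(q,0),q.min(0),q.max(0))
E
```

```text
[0.56606722 0.0362797  0.96316943] [-3.03973086  0.01565936 -1.54450429] [[410.05998324   0.         276.85183414]
 [  0.         410.05998324 207.72641747]
 [  0.           0.           1.        ]]
[0.20942147 0.74617957 0.84624153] [-2.29604636 -0.01169447 -2.56787635] [[514.70349188   0.         280.88598176]
 [  0.         514.70349188 204.40138773]
 [  0.           0.           1.        ]]
{'clock': 0.1, 'joints': array([-1.21429441e+00,  5.28101666e-02,  1.40158133e+00,  3.59629848e-05,
        1.68860934e+00, -7.02857351e-02]), 'joint_vel': array([-0.00109781, -0.00063733, -0.00463324,  0.00070195, -0.00150921,
       -0.00045689]), 'effort': array([ 1.11816618e-03, -3.82581854e+01, -3.60984993e+01, -4.86226099e-05,
        4.76769550e-03, -8.60534897e-06]), 'tcp_pos': array([ 0.21727548, -0.47766519,  0.24155873]), 'orientation': array([-3.14019045e+00, -1.34525289e-04,  4.26791764e-01]), 'ft_force': array([ 0.17596597, -0.29738083, -0.4184149 ]), 'wrist_torque': array([ 0.03985036, -0.00317691, -0.03472175]), 'gripper_width': 1.0000975931032006}
[195 237  21  21 188] [205.24468085 247.42021277] [0.5658994  0.19436623 0.12880461] [0.54459353 0.0362797  0.00157753] [0.58767563 0.23524533 0.96316943]
[226 238  21  22 186] [236.69354839 248.9516129 ] [0.56444185 0.13182577 0.128865  ] [ 0.54142928  0.0362797  -0.0015315 ] [0.58766122 0.15950739 0.96316943]
[259 240  20  21 176] [268.30113636 249.78409091] [0.56498329 0.06761837 0.12904175] [ 0.54112025  0.04699931 -0.0036949 ] [0.58730259 0.08567702 0.13279839]
[290 241  21  21 173] [299.85549133 251.00578035] [0.56384791 0.00281199 0.12897987] [ 0.5407755  -0.01772388 -0.0029363 ] [0.5868886  0.0362797  0.96316943]
```

View pics/top1.png

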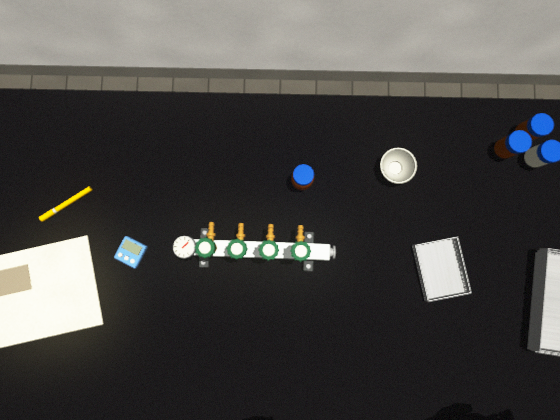

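View pics/side1.png

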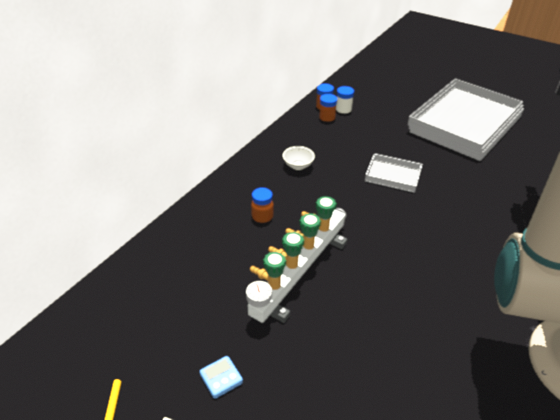

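The top view shows four knobs at about (205,247), (237,249), (268,250) and (300,251), with the gauge at (183,247). The tray is at (442,268), the jar at (303,177), the dish at (398,166) and the timer at (131,252). The side view shows the same layout: knobs at (275,263) to (326,206), tray at (394,172).

Run:
```python
from h import *
for n in ('top','side'):
    c=dict(np.load(f'/tmp/{n}.npz'));P=cloud(c);X,Y,Z=P[...,0],P[...,1],P[...,2]
    for k in [(.566,.194),(.5645,.131),(.565,.067),(.564,.003)]:
        m=(np.hypot(X-k[0],Y-k[1])<.03)&(Z>.122)&(Z<.14)
        if m.sum()>10:
            (cx,cy),r=cv2.minEnclosingCircle((P[m][:,:2]*1000).astype(np.float32)); print(n,m.sum(),P[m].mean(0).round(4),cx,cy,r,np.median(Z[m]))
    m=(abs(X-.5)<.15)&(abs(Y+.35)<.13)&(Z>.013)&(Z<.035)
    print(n,'rim',m.sum(),cv2.minAreaRect((P[m][:,:2]*1000).astype(np.float32)),np.median(Z[m]))
    m=(abs(X-.565)<.08)&(abs(Y-.1)<.19)&(Z>.047)&(Z<.06)
    print(n,'bar',m.sum(),cv2.minAreaRect((P[m][:,:2]*1000).astype(np.float32)))
    b=(abs(X-.5)<.1)&(abs(Y+.15)<.05); print('bench',np.median(Z[b]))
    m=(abs(X-.5)<.15)&(abs(Y+.35)<.13)&(Z>.0)&(Z<.008);print('floor',np.median(Z[m]))
# ray triangulation of cap centres, pixel picks
def ray(c,u,v):
    K=c['mtx'];d=np.linalg.inv(K)@[u,v,1];d=rot(c['attitude'])@d;return c['position'],d/np.linalg.norm(d)
t=dict(np.load('/tmp/top.npz'));s=dict(np.load('/tmp/side.npz'))
def caps(c,z):
    hsv=cv2.cvtColor(c['frame'],cv2.COLOR_RGB2HSV)
    g=((hsv[...,0]>40)&(hsv[...,0]<85)&(hsv[...,1]>80)).astype(np.uint8)
    n,l,st,ce=cv2.connectedComponentsWithStats(g);o=[]
    w=((hsv[...,1]<60)&(hsv[...,2]>120))
    for i in range(1,n):
        if st[i,4]>60:
            hull=cv2.convexHull(np.argwhere(l==i)[:,::-1].astype(np.int32));mm=np.zeros(g.shape,np.uint8);cv2.fillConvexPoly(mm,hull,1)
            q=np.argwhere((mm>0)&w); o.append((q[:,1].mean(),q[:,0].mean(),len(q)))
    return o
a=sorted(caps(t,0));b=sorted(caps(s,0));print(a,b)
for p,q in zip(a,b):
    o1,d1=ray(t,*p[:2]);o2,d2=ray(s,*q[:2]);A=np.stack([d1,-d2],1);x=np.linalg.lstsq(A,o2-o1,rcond=None)[0]
    p1=o1+d1*x[0];p2=o2+d2*x[1];print(((p1+p2)/2).round(4),np.linalg.norm(p1-p2).round(4))
```

```text
top 324 [0.5672 0.1966 0.1291] 567.3239135742188 197.4662628173828 21.110305786132812 0.12929527571350302
top 314 [0.5666 0.1319 0.1293] 566.75048828125 132.39657592773438 20.798328399658203 0.12932274310782643
top 316 [0.5662 0.0671 0.1294] 566.551025390625 67.32426452636719 20.846050262451172 0.1294076437039383
top 313 [0.5655 0.0023 0.1293] 565.26171875 2.4560608863830566 21.243595123291016 0.12938877698768303
top rim 448 ((533.7301025390625, -323.3551940917969), (130.0851287841797, 101.87865447998047), 12.559552192687988) 0.021082131823239425
top bar 1059 ((566.037353515625, 79.62825012207031), (311.5556640625, 35.878963470458984), 89.56990051269531)
bench 0.0004045775419411757
floor 0.001683290546926397
side 318 [0.5665 0.202  0.1289] 568.30126953125 200.4249725341797 22.347728729248047 0.1293198912406538
side 284 [0.5662 0.137  0.1288] 568.1224975585938 134.0589141845703 22.040000915527344 0.12916906887294327
side 263 [0.5654 0.0728 0.1285] 567.83154296875 70.35613250732422 22.25151824951172 0.12903617063017836
side 232 [0.5649 0.0079 0.1288] 566.399658203125 5.305510520935059 
[... 223 characters left out ...]
828), (344.9550476074219, 37.11000061035156), 89.77651977539062)
bench 0.0005739366195816054
floor 0.0017299051815254929
[(np.float64(204.1782945736434), np.float64(247.2015503875969), 129), (np.float64(236.2237762237762), np.float64(248.14685314685315), 143), (np.float64(268.3943661971831), np.float64(249.58450704225353), 142), (np.float64(300.2116788321168), np.float64(250.43065693430657), 137)] [(np.float64(274.37007874015745), np.float64(258.755905511811), 127), (np.float64(292.9230769230769), np.float64(238.05128205128204), 117), (np.float64(317.7450980392157), np.float64(211.13235294117646), 204)]
[0.5675 0.1975 0.1289] 0.0018
[0.5673 0.1321 0.1292] 0.0016
[0.5601 0.063  0.1525] 0.0117
```

apply_moves(increments="0.87 -0.49 0 -1 0.66; 0.94 -0.33 0 -1 0.66; 0.99 -0.16 0 -1 0.66; 1 0 0 -1 0.66; 0.98 0.18 0 -1 0.66; 0.94 0.35 0 -1 0.66; 0.86 0.51 0 -0.55 0.66; 0.8 0.59 0 0 0.66; 0.8 0.59 0 0 0.66; 0.8 0.59 0 0 0.66")

```text
clock: 1.35
tcp_pos: [0.5087, -0.0571, 0.2381]
orientation: [-3.137, -0.006, 1.602]
ft_force: [0.7, -0.8, 0.2]
gripper_width: 0.662
```

apply_moves(increments="0.6 0.57 0.3 0.2 0.66; 0.6 0.57 0.3 0 0.66; 0 0 0 0 0.66")

```text
clock: 1.72
tcp_pos: [0.5667, 0.0092, 0.2054]
orientation: [-3.134, -0.006, 1.571]
ft_force: [-0.2, -0.6, 0.2]
gripper_width: 0.659
```

Run:
```python
from h import *
c=cap('wrist','w1');s=readout.read_state();print({k:s[k] for k in('clock','tcp_pos','orientation','ft_force','gripper_width')},c['position'],c['attitude'])
P=cloud(c);X,Y,Z=P[...,0],P[...,1],P[...,2]
for k in [(.567,.197),(.567,.132),(.566,.067),(.5655,.0025)]:
    m=(np.hypot(X-k[0],Y-k[1])<.028)&(Z>.122)&(Z<.14)
    if m.sum()>10: print(m.sum(),cv2.minEnclosingCircle((P[m][:,:2]*1000).astype(np.float32)),np.median(Z[m]))
for i in range(4): print(readout.read_state()['ft_force'])
```

```text
{'clock': 1.775, 'tcp_pos': array([0.56644213, 0.00810801, 0.20643831]), 'orientation': array([-3.13502674, -0.00549944,  1.56954102]), 'ft_force': array([ 0.03415562, -0.27720666,  0.70276968]), 'gripper_width': 0.6554595092186319} [0.5680939  0.0838257  0.33770597] [2.84749390e+00 8.26801346e-03 1.45363987e-04]
3847 ((566.4691162109375, 132.9790802001953), 21.305461883544922) 0.12934442706085392
2840 ((566.0704956054688, 67.95040893554688), 21.195499420166016) 0.12936573813920976
2279 ((565.4555053710938, 3.350522994995117), 21.380441665649414) 0.1293282872574644
[ 0.03415562 -0.27720666  0.70276968]
[ 0.03415562 -0.27720666  0.70276968]
[ 0.03415562 -0.27720666  0.70276968]
[ 0.03415562 -0.27720666  0.70276968]
```

View pics/w1.png

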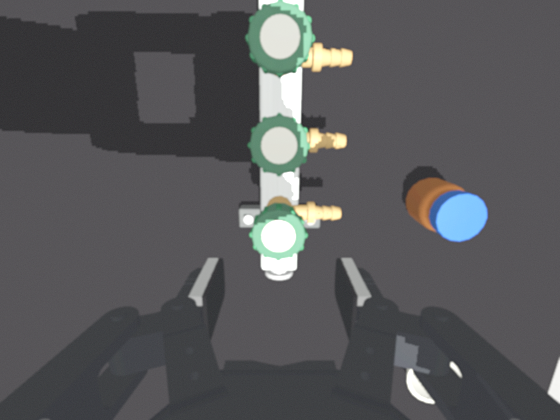

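The wrist view shows the knobs at (279,235), (279,146) and (280,37). The fingers straddle the line of the header, with the jar well clear at (455,210). All the views agree to within 1–2 mm, so I'm descending on the first knob.

apply_moves(increments="-0.1 -0.02 0.6 0 0.66; 0 0 0.6 0 0.66; 0 0 0.5 0 0.66; 0 0 0.2 0 0.66; 0 0 0 0 0.66")

```text
clock: 2.4
tcp_pos: [0.5644, -0.0005, 0.1127]
orientation: [-3.14, -0.004, 1.565]
ft_force: [-0.2, 0.5, 0.1]
gripper_width: 0.663
```

apply_moves(increments="0.05 0.1 0.03 0 0.66; 0 0 0 0 0.66")

```text
clock: 2.65
tcp_pos: [0.5708, 0.0017, 0.1136]
orientation: [3.139, -0.004, 1.565]
ft_force: [-0.8, -0.9, -0.2]
gripper_width: 0.66
```

apply_moves(increments="0 0.04 0 0 0.66; 0 0 0 0 0.66")

```text
clock: 2.9
tcp_pos: [0.5735, 0.0018, 0.1147]
orientation: [3.138, -0.004, 1.565]
ft_force: [-0.2, 0.6, -0.1]
gripper_width: 0.662
```

apply_moves(increments="0 0.02 0 0 0.66; 0 0 0 0 0.66")

```text
clock: 3.15
tcp_pos: [0.5742, 0.0018, 0.1148]
orientation: [3.139, -0.004, 1.565]
ft_force: [-0.7, 0.3, 0.1]
gripper_width: 0.66
```

apply_moves(increments="0 0.02 0.02 0 0.66; 0 0 0 0 0.66")

```text
clock: 3.4
tcp_pos: [0.5742, 0.0018, 0.1141]
orientation: [3.142, -0.004, 1.565]
ft_force: [-2.2, 0.3, 0.6]
gripper_width: 0.659
```

apply_moves(increments="0 0.02 0.02 0 0.66; 0 0 0 0 0.66")

```text
clock: 3.65
tcp_pos: [0.5742, 0.0018, 0.1134]
orientation: [-3.139, -0.003, 1.565]
ft_force: [-1.4, -0.3, 0.8]
gripper_width: 0.659
```

apply_moves(increments="0 0.02 0.02 0 0.66; 0 0 0 0 0.66")

```text
clock: 3.9
tcp_pos: [0.5743, 0.0018, 0.1127]
orientation: [-3.136, -0.003, 1.565]
ft_force: [-2.0, 0.1, 0.3]
gripper_width: 0.662
```

apply_moves(increments="0 0.04 0 0 0.66")

```text
clock: 4.03
tcp_pos: [0.5748, 0.0018, 0.1127]
orientation: [-3.131, -0.003, 1.565]
ft_force: [-16.8, -0.2, 11.5]
gripper_width: 0.661
```

apply_moves(increments="0 0.05 0 0 0.66")

```text
clock: 4.15
tcp_pos: [0.575, 0.0018, 0.1127]
orientation: [-3.124, -0.003, 1.566]
ft_force: [-21.2, 0.3, 13.3]
gripper_width: 0.662
```

That push read 17 N and then 21 N, which is over the 10 N allowance. I shouldn't have chained a second push before reading the first. I'm backing off now, and from here I'll use sub-millimetre steps and read the force after each.

apply_moves(increments="0 -0.08 0 0 0.66; 0 -0.08 0 0 0.66; 0 -0.06 0 0 0.66; 0 0 0 0 0.66")

```text
clock: 4.65
tcp_pos: [0.5646, 0.0019, 0.1127]
orientation: [-3.127, -0.003, 1.565]
ft_force: [0.2, -0.5, 0.7]
gripper_width: 0.659
```

apply_moves(increments="0 -0.06 0 0 0.66; 0 0 0 0 0.66")

```text
clock: 4.9
tcp_pos: [0.5615, 0.0019, 0.1127]
orientation: [-3.127, -0.003, 1.565]
ft_force: [0.8, -0.4, -0.4]
gripper_width: 0.66
```

apply_moves(increments="0 -0.015 0 0 0.66; 0 -0.01 0 0 0.66; 0 0 0 0 0.66")

```text
clock: 5.28
tcp_pos: [0.5603, 0.0019, 0.1128]
orientation: [-3.128, -0.003, 1.565]
ft_force: [-0.0, -0.2, -0.0]
gripper_width: 0.662
```

apply_moves(increments="0 -0.015 0 0 0.66; 0 -0.01 0 0 0.66; 0 0 0 0 0.66")

```text
clock: 5.65
tcp_pos: [0.559, 0.0019, 0.1128]
orientation: [-3.128, -0.003, 1.566]
ft_force: [0.1, 0.0, -0.8]
gripper_width: 0.657
```

apply_moves(increments="0 -0.01 0 0 0.66")

```text
clock: 5.78
tcp_pos: [0.5585, 0.0019, 0.1128]
orientation: [-3.128, -0.003, 1.565]
ft_force: [0.3, 0.1, 0.3]
gripper_width: 0.66
```

apply_moves(increments="0 -0.01 0 0 0.66")

```text
clock: 5.9
tcp_pos: [0.558, 0.0019, 0.1128]
orientation: [-3.128, -0.003, 1.565]
ft_force: [0.6, -0.5, -0.3]
gripper_width: 0.66
```

apply_moves(increments="0 -0.01 0 0 0.66; 0 -0.01 0 0 0.66")

```text
clock: 6.15
tcp_pos: [0.557, 0.0019, 0.1128]
orientation: [-3.128, -0.003, 1.565]
ft_force: [0.9, -0.2, -0.0]
gripper_width: 0.665
```

apply_moves(increments="0 -0.01 0 0 0.66")

```text
clock: 6.28
tcp_pos: [0.5565, 0.0019, 0.1129]
orientation: [-3.128, -0.003, 1.565]
ft_force: [1.4, -0.9, -0.1]
gripper_width: 0.656
```

apply_moves(increments="0 -0.01 0 0 0.66")

```text
clock: 6.4
tcp_pos: [0.5561, 0.0019, 0.1131]
orientation: [-3.129, -0.003, 1.565]
ft_force: [1.8, 0.5, 0.6]
gripper_width: 0.658
```

apply_moves(increments="0 -0.01 0 0 0.66")

```text
clock: 6.52
tcp_pos: [0.5559, 0.0019, 0.1133]
orientation: [-3.13, -0.003, 1.565]
ft_force: [2.7, 0.3, -1.0]
gripper_width: 0.659
```

apply_moves(increments="0 -0.01 0 0 0.66")

```text
clock: 6.65
tcp_pos: [0.5557, 0.0019, 0.1135]
orientation: [-3.131, -0.003, 1.565]
ft_force: [2.4, -0.4, -0.2]
gripper_width: 0.662
```

apply_moves(increments="0 -0.01 0 0 0.66")

```text
clock: 6.78
tcp_pos: [0.5556, 0.0019, 0.1137]
orientation: [-3.132, -0.003, 1.565]
ft_force: [3.2, 0.1, -0.1]
gripper_width: 0.659
```

Knob 4, at the −y end, travels about 18 mm stop to stop, against a finger clearance of about 16–17 mm. That makes it firm. Next is knob 3, which I can reach by sliding along y with the fingers straddling the row.

apply_moves(increments="0 0.2 0.03 0 0.66; 0.4 0 0 0 0.66; 0.4 0 0 0 0.66; 0.4 0 0 0 0.66; 0.1 0 0 0 0.66; 0 0 0 0 0.66")

```text
clock: 7.52
tcp_pos: [0.5653, 0.0725, 0.1112]
orientation: [-3.128, -0.003, 1.567]
ft_force: [-0.5, -0.7, -0.6]
gripper_width: 0.66
```

apply_moves(increments="-0.08 0.08 0 0 0.66; 0 0.04 0 0 0.66; 0 0 0 0 0.66")

```text
clock: 7.9
tcp_pos: [0.5718, 0.067, 0.1112]
orientation: [-3.128, -0.003, 1.566]
ft_force: [-0.9, -0.4, -0.1]
gripper_width: 0.659
```

apply_moves(increments="0 0.015 0 0 0.66; 0 0.01 0 0 0.66")

```text
clock: 8.15
tcp_pos: [0.5732, 0.0665, 0.1112]
orientation: [-3.128, -0.003, 1.565]
ft_force: [-0.4, 0.2, -0.2]
gripper_width: 0.66
```

apply_moves(increments="0 0.01 0 0 0.66; 0 0.01 0 0 0.66")

```text
clock: 8.4
tcp_pos: [0.5741, 0.0665, 0.1111]
orientation: [-3.127, -0.003, 1.565]
ft_force: [-0.8, -0.2, 0.2]
gripper_width: 0.662
```

apply_moves(increments="0 0.01 0 0 0.66")

```text
clock: 8.52
tcp_pos: [0.5745, 0.0666, 0.1112]
orientation: [-3.127, -0.003, 1.565]
ft_force: [-2.6, -0.5, 2.5]
gripper_width: 0.661
```

apply_moves(increments="0 0.01 0 0 0.66")

```text
clock: 8.65
tcp_pos: [0.5747, 0.0666, 0.1113]
orientation: [-3.126, -0.003, 1.565]
ft_force: [-3.7, -0.2, 2.9]
gripper_width: 0.659
```

apply_moves(increments="0 0.01 0 0 0.66")

```text
clock: 8.78
tcp_pos: [0.5748, 0.0666, 0.1114]
orientation: [-3.125, -0.003, 1.565]
ft_force: [-5.2, -0.8, 3.3]
gripper_width: 0.658
```

apply_moves(increments="0 -0.1 0 0 0.66; 0 -0.1 0 0 0.66; 0 -0.08 0 0 0.66; 0 -0.02 0 0 0.66; 0 0 0 0 0.66")

```text
clock: 9.4
tcp_pos: [0.5594, 0.0667, 0.1115]
orientation: [-3.127, -0.003, 1.565]
ft_force: [-0.3, 0.1, -0.1]
gripper_width: 0.66
```

apply_moves(increments="0 -0.01 0 0 0.66; 0 -0.01 0 0 0.66; 0 -0.01 0 0 0.66")

```text
clock: 9.78
tcp_pos: [0.5581, 0.0667, 0.1115]
orientation: [-3.128, -0.003, 1.565]
ft_force: [0.2, -1.3, -0.1]
gripper_width: 0.662
```

apply_moves(increments="0 -0.01 0 0 0.66; 0 -0.01 0 0 0.66")

```text
clock: 10.02
tcp_pos: [0.5572, 0.0667, 0.1116]
orientation: [-3.128, -0.003, 1.565]
ft_force: [0.1, -0.1, 0.0]
gripper_width: 0.661
```

apply_moves(increments="0 -0.01 0 0 0.66; 0 -0.01 0 0 0.66")

```text
clock: 10.28
tcp_pos: [0.5565, 0.0667, 0.1118]
orientation: [-3.129, -0.003, 1.565]
ft_force: [3.0, 0.1, 0.1]
gripper_width: 0.659
```

apply_moves(increments="0 -0.01 0 0 0.66")

```text
clock: 10.4
tcp_pos: [0.5564, 0.0667, 0.1121]
orientation: [-3.131, -0.003, 1.565]
ft_force: [3.0, 0.0, -0.6]
gripper_width: 0.659
```

apply_moves(increments="0 -0.01 0 0 0.66")

```text
clock: 10.52
tcp_pos: [0.5562, 0.0667, 0.1122]
orientation: [-3.132, -0.003, 1.565]
ft_force: [4.0, -0.5, -0.8]
gripper_width: 0.664
```

Knob 3 also travels about 18 mm, so it's sound. Next is knob 2.

apply_moves(increments="0 0.2 0.03 0 0.66; 0.4 0 0 0 0.66; 0.4 0 0 0 0.66; 0.37 0 0 0 0.66; 0 0 0 0 0.66; 0 0.08 0 0 0.66; 0 0.04 0 0 0.66; 0 0 0 0 0.66")

```text
clock: 11.52
tcp_pos: [0.5724, 0.1295, 0.1097]
orientation: [-3.128, -0.003, 1.566]
ft_force: [-1.1, 0.0, -0.1]
gripper_width: 0.661
```

apply_moves(increments="0 0.01 0 0 0.66; 0 0.01 0 0 0.66")

```text
clock: 11.78
tcp_pos: [0.5735, 0.1289, 0.1097]
orientation: [-3.128, -0.003, 1.565]
ft_force: [-0.4, 0.2, 0.8]
gripper_width: 0.661
```

apply_moves(increments="0.05 0.01 0 0 0.66; 0 0.01 0 0 0.66")

```text
clock: 12.02
tcp_pos: [0.5745, 0.1314, 0.1097]
orientation: [-3.127, -0.003, 1.565]
ft_force: [-1.5, 0.7, 1.2]
gripper_width: 0.659
```

apply_moves(increments="0 0.01 0 0 0.66")

```text
clock: 12.15
tcp_pos: [0.575, 0.1315, 0.1098]
orientation: [-3.127, -0.003, 1.565]
ft_force: [-1.5, -0.2, 0.7]
gripper_width: 0.661
```

apply_moves(increments="0 0.01 0 0 0.66")

```text
clock: 12.28
tcp_pos: [0.5752, 0.1315, 0.1099]
orientation: [-3.126, -0.003, 1.565]
ft_force: [-3.8, 0.2, 2.6]
gripper_width: 0.661
```

apply_moves(increments="0 0.01 0 0 0.66")

```text
clock: 12.4
tcp_pos: [0.5754, 0.1315, 0.1099]
orientation: [-3.125, -0.003, 1.565]
ft_force: [-4.5, 0.0, 2.7]
gripper_width: 0.659
```

apply_moves(increments="0 -0.1 0 0 0.66; 0 -0.1 0 0 0.66; 0 -0.08 0 0 0.66; 0 -0.02 0 0 0.66; 0 0 0 0 0.66")

```text
clock: 13.02
tcp_pos: [0.5598, 0.1316, 0.1101]
orientation: [-3.127, -0.003, 1.565]
ft_force: [-0.5, 0.0, 0.4]
gripper_width: 0.659
```

apply_moves(increments="0 -0.01 0 0 0.66; 0 -0.01 0 0 0.66; 0 -0.01 0 0 0.66; 0 -0.01 0 0 0.66")

```text
clock: 13.52
tcp_pos: [0.558, 0.1315, 0.1101]
orientation: [-3.128, -0.003, 1.565]
ft_force: [0.6, -0.3, 0.6]
gripper_width: 0.659
```

apply_moves(increments="0 -0.01 0 0 0.66")

```text
clock: 13.65
tcp_pos: [0.5576, 0.1315, 0.1102]
orientation: [-3.128, -0.003, 1.565]
ft_force: [0.9, -1.0, 0.5]
gripper_width: 0.659
```

apply_moves(increments="0 -0.01 0 0 0.66")

```text
clock: 13.78
tcp_pos: [0.5572, 0.1315, 0.1103]
orientation: [-3.129, -0.003, 1.565]
ft_force: [2.1, -0.0, -0.7]
gripper_width: 0.663
```

apply_moves(increments="0 -0.01 0 0 0.66")

```text
clock: 13.9
tcp_pos: [0.557, 0.1315, 0.1105]
orientation: [-3.13, -0.003, 1.565]
ft_force: [2.2, 0.3, 0.8]
gripper_width: 0.662
```

Knob 2 is also sound, at about 17.7 mm. Knob 1 should then be the loose one; I'll confirm by feel.

apply_moves(increments="0 0.2 0 0 0.66; 0.4 0 0 0 0.66; 0.4 0 0 0 0.66; 0.4 0 0 0 0.66; 0 0 0 0 0.66; 0 0.08 0 0 0.66; 0 0.04 0 0 0.66; 0 0 0 0 0.66")

```text
clock: 14.9
tcp_pos: [0.5739, 0.196, 0.1098]
orientation: [-3.128, -0.003, 1.566]
ft_force: [-0.3, -0.8, 0.4]
gripper_width: 0.662
```

apply_moves(increments="0 0.01 0 0 0.66; 0 0.01 0 0 0.66; 0 0.01 0 0 0.66; 0 0.01 0 0 0.66")

```text
clock: 15.4
tcp_pos: [0.576, 0.1952, 0.11]
orientation: [-3.127, -0.003, 1.565]
ft_force: [-0.4, -0.2, -0.2]
gripper_width: 0.66
```

apply_moves(increments="0 0.01 0 0 0.66")

```text
clock: 15.52
tcp_pos: [0.5765, 0.1952, 0.11]
orientation: [-3.127, -0.003, 1.565]
ft_force: [-0.3, 0.3, 0.3]
gripper_width: 0.656
```

apply_moves(increments="0 0.01 0 0 0.66")

```text
clock: 15.65
tcp_pos: [0.577, 0.1953, 0.1101]
orientation: [-3.127, -0.003, 1.565]
ft_force: [-0.8, 0.3, 2.0]
gripper_width: 0.664
```

apply_moves(increments="0 0.01 0 0 0.66")

```text
clock: 15.78
tcp_pos: [0.5775, 0.1953, 0.11]
orientation: [-3.127, -0.003, 1.565]
ft_force: [-1.2, 0.9, 1.1]
gripper_width: 0.659
```

apply_moves(increments="0 0.01 0 0 0.66; 0 0.01 0 0 0.66")

```text
clock: 16.02
tcp_pos: [0.5785, 0.1953, 0.1101]
orientation: [-3.127, -0.003, 1.565]
ft_force: [-1.2, -0.5, 0.5]
gripper_width: 0.653
```

apply_moves(increments="0 0.01 0 0 0.66")

```text
clock: 16.15
tcp_pos: [0.5789, 0.1953, 0.1101]
orientation: [-3.127, -0.003, 1.565]
ft_force: [-3.4, -0.1, 1.5]
gripper_width: 0.659
```

apply_moves(increments="0 0.01 0 0 0.66")

```text
clock: 16.27
tcp_pos: [0.579, 0.1953, 0.1101]
orientation: [-3.126, -0.002, 1.565]
ft_force: [-4.2, -0.1, 3.4]
gripper_width: 0.66
```

apply_moves(increments="0 0.01 0 0 0.66")

```text
clock: 16.4
tcp_pos: [0.5792, 0.1954, 0.1102]
orientation: [-3.124, -0.002, 1.565]
ft_force: [-6.9, -1.2, 2.8]
gripper_width: 0.657
```

apply_moves(increments="0 -0.1 0 0 0.66; 0 -0.1 0 0 0.66; 0 -0.1 0 0 0.66; 0 -0.06 0 0 0.66; 0 0 0 0 0.66")

```text
clock: 17.02
tcp_pos: [0.5607, 0.1953, 0.1103]
orientation: [-3.127, -0.002, 1.565]
ft_force: [0.3, 0.0, 0.4]
gripper_width: 0.658
```

apply_moves(increments="0 -0.01 0 0 0.66; 0 -0.01 0 0 0.66; 0 -0.01 0 0 0.66; 0 -0.01 0 0 0.66")

```text
clock: 17.52
tcp_pos: [0.559, 0.1953, 0.1104]
orientation: [-3.128, -0.003, 1.565]
ft_force: [0.6, 0.2, 0.4]
gripper_width: 0.662
```

apply_moves(increments="0 -0.01 0 0 0.66; 0 -0.01 0 0 0.66")

```text
clock: 17.77
tcp_pos: [0.558, 0.1953, 0.1104]
orientation: [-3.128, -0.003, 1.565]
ft_force: [-0.5, 0.7, -0.6]
gripper_width: 0.659
```

apply_moves(increments="0 -0.01 0 0 0.66; 0 -0.01 0 0 0.66")

```text
clock: 18.02
tcp_pos: [0.5569, 0.1953, 0.1104]
orientation: [-3.128, -0.003, 1.565]
ft_force: [0.6, -0.0, 0.7]
gripper_width: 0.665
```

apply_moves(increments="0 -0.01 0 0 0.66")

```text
clock: 18.15
tcp_pos: [0.5564, 0.1953, 0.1104]
orientation: [-3.128, -0.003, 1.565]
ft_force: [0.7, -0.4, 0.3]
gripper_width: 0.655
```

apply_moves(increments="0 -0.01 0 0 0.66; 0 -0.01 0 0 0.66")

```text
clock: 18.4
tcp_pos: [0.5553, 0.1953, 0.1105]
orientation: [-3.128, -0.003, 1.565]
ft_force: [0.6, 0.0, -0.2]
gripper_width: 0.662
```

apply_moves(increments="0 -0.01 0 0 0.66; 0 -0.01 0 0 0.66")

```text
clock: 18.65
tcp_pos: [0.5546, 0.1953, 0.1108]
orientation: [-3.129, -0.003, 1.565]
ft_force: [2.5, -0.6, 1.0]
gripper_width: 0.658
```

apply_moves(increments="0 -0.01 0 0 0.66")

```text
clock: 18.77
tcp_pos: [0.5543, 0.1954, 0.111]
orientation: [-3.13, -0.003, 1.565]
ft_force: [3.2, -0.6, 0.4]
gripper_width: 0.659
```

Knob 1 is the loose one. Its stops are at x = 0.5788 and 0.5548, so 24 mm of travel against 18 mm for the others, with the centre at 0.5668. I'm centring on it and closing the gripper.

apply_moves(increments="0.05 0.2 -0.01 0 0.66; 0 0.05 -0.01 0 0.66; 0 0 0 0 0.66")

```text
clock: 19.15
tcp_pos: [0.5673, 0.198, 0.1115]
orientation: [-3.128, -0.003, 1.565]
ft_force: [-1.4, 0.2, -0.1]
gripper_width: 0.665
```

apply_moves(increments="0 -0.01 0 0 0.55; 0 0 0 0 0.5; 0 0 0 0 0.48")

```text
clock: 19.52
tcp_pos: [0.5663, 0.198, 0.1112]
orientation: [-3.127, -0.002, 1.565]
ft_force: [0.3, -0.1, 0.1]
gripper_width: 0.482
```

apply_moves(increments="0 0 0 0 0.4; 0 0 0 0 0.4; 0 0 0 0 0.4; 0 0 0 0 0.4")

```text
clock: 20.02
tcp_pos: [0.5665, 0.198, 0.1116]
orientation: [-3.128, -0.003, 1.565]
ft_force: [0.2, -0.6, 1.8]
gripper_width: 0.449
```

Run:
```python
from h import *
c=cap('wrist','w2');s=readout.read_state();print({k:s[k] for k in('clock','tcp_pos','orientation','ft_force','wrist_torque','gripper_width')})
for n in('wrist','top'):
  if n=='top': c=cap('top','t2')
  P=cloud(c);X,Y,Z=P[...,0],P[...,1],P[...,2]
  for k in [(.567,.197),(.567,.132)]:
    m=(np.hypot(X-k[0],Y-k[1])<.028)&(Z>.126)&(Z<.132)
    if m.sum()>10: print(n,m.sum(),cv2.minEnclosingCircle((P[m][:,:2]*1000).astype(np.float32)),np.median(Z[m]))
```

```text
{'clock': 20.075, 'tcp_pos': array([0.56649723, 0.19804773, 0.11159015]), 'orientation': array([-3.12790769e+00, -2.70633874e-03,  1.56513114e+00]), 'ft_force': array([-0.67403376,  0.44438863,  1.07990522]), 'wrist_torque': array([ 0.05820745, -0.00378244,  0.03009583]), 'gripper_width': 0.44832928178411924}
wrist 6272 ((567.0863647460938, 202.8308563232422), 25.996273040771484) 0.12939620146174408
top 289 ((566.8141479492188, 132.40414428710938), 20.745817184448242) 0.1294131708672699
```

View pics/w2.png

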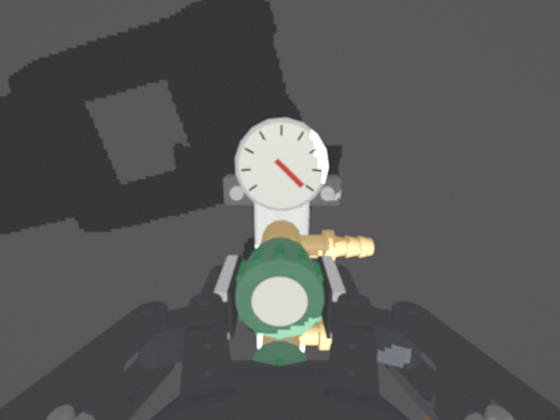

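The wrist view shows the knob gripped between the pads, with its cap at (280,300) and the gauge clear at (281,163). The force is small, so I'm lifting gently and watching it.

apply_moves(increments="0 0 -0.05 0 0.4; 0 0 -0.05 0 0.4")

```text
clock: 20.38
tcp_pos: [0.5663, 0.1979, 0.1162]
orientation: [-3.127, -0.002, 1.565]
ft_force: [-0.7, -0.5, -1.0]
gripper_width: 0.45
```

apply_moves(increments="0 0 -0.1 0 0.4; 0 0 -0.1 0 0.4")

```text
clock: 20.62
tcp_pos: [0.5663, 0.1978, 0.1265]
orientation: [-3.126, -0.002, 1.565]
ft_force: [-0.5, 0.1, -0.9]
gripper_width: 0.448
```

apply_moves(increments="0 0 -0.5 0 0.4; 0 0 -0.7 0 0.4; -0.5 0 -0.7 0 0.4; -0.8 -0.04 0 0 0.4; -0.9 -0.06 0 0 0.4; -0.9 -0.06 0 0 0.4; -0.9 -0.06 0 0 0.4; -0.9 -0.06 0 0 0.4; -0.9 -0.06 0 0 0.4; -0.9 -0.06 0 0 0.4; -0.9 -0.06 0 0 0.4; -0.8 -0.06 0 0 0.4")

```text
clock: 22.12
tcp_pos: [0.5395, -0.2327, 0.2302]
orientation: [-3.134, -0.001, 1.571]
ft_force: [0.4, 0.2, -0.2]
gripper_width: 0.452
```

apply_moves(increments="-0.7 -0.04 0 0 0.4; -0.6 -0.04 0.2 0 0.4; -0.2 0 0.4 0 0.4; 0 0 0.4 0 0.4; 0 0 0 0 0.4")

```text
clock: 22.75
tcp_pos: [0.534, -0.3116, 0.1779]
orientation: [-3.134, -0.002, 1.567]
ft_force: [0.4, -1.0, 0.1]
gripper_width: 0.448
```

Run:
```python
from h import *
c=cap('wrist','w3');s=readout.read_state();print({k:s[k] for k in('clock','tcp_pos','orientation','ft_force','gripper_width')})
P=cloud(c);X,Y,Z=P[...,0],P[...,1],P[...,2]
for lo,hi in((.015,.03),):
    m=(abs(X-.534)<.09)&(abs(Y+.322)<.085)&(Z>lo)&(Z<hi);print(m.sum(),cv2.minAreaRect((P[m][:,:2]*1000).astype(np.float32)),np.median(Z[m]))
```

```text
{'clock': 22.8, 'tcp_pos': array([ 0.53443051, -0.31181266,  0.17930352]), 'orientation': array([-3.13540980e+00, -5.36729815e-04,  1.56748144e+00]), 'ft_force': array([ 0.37749394, -0.40050445, -0.22721216]), 'gripper_width': 0.4438653931283517}
1507 ((533.74267578125, -322.9029541015625), (130.27430725097656, 100.04959869384766), 12.582993507385254) 0.02164592336511706
```

View pics/w3.png

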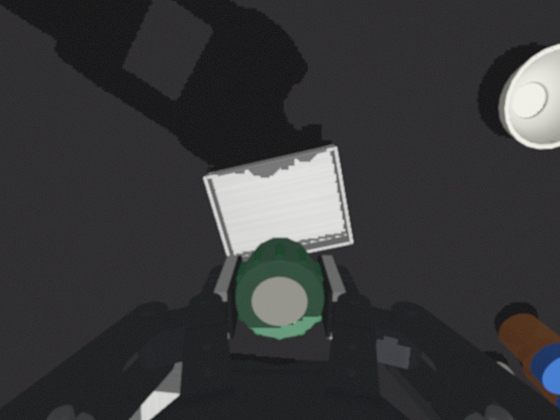

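The wrist view shows the knob at (280,300) still upright in the jaws. The tray, spanning (205,150) to (352,250), is confirmed centred at (0.534, -0.323), and the dish and jar are clear. I'm lowering the knob.

apply_moves(increments="-0.22 0 0.5 0 0.4; 0 0 0.6 0 0.4; 0 0 0.6 0 0.4; 0 0 0.6 0 0.4; 0 0 0.3 0 0.4; 0 0 0 0 0.4")

```text
clock: 23.55
tcp_pos: [0.5388, -0.3214, 0.0538]
orientation: [3.137, 0.006, 1.573]
ft_force: [-0.4, 0.4, -0.9]
gripper_width: 0.452
```

apply_moves(increments="0 -0.08 0.3 0 0.4; 0 0 0.15 0 0.4; 0 0 0 0 0.4")

```text
clock: 23.92
tcp_pos: [0.536, -0.3222, 0.033]
orientation: [3.133, 0.008, 1.573]
ft_force: [-0.2, 0.4, -0.9]
gripper_width: 0.449
```

apply_moves(increments="0 0 0.1 0 0.4; 0 0 0.08 0 0.4; 0 0 0 0 0.4")

```text
clock: 24.3
tcp_pos: [0.5365, -0.3226, 0.0242]
orientation: [3.132, 0.009, 1.573]
ft_force: [-0.1, -0.0, -0.3]
gripper_width: 0.447
```

apply_moves(increments="0 0 0.02 0 0.4; 0 0 0.02 0 0.4")

```text
clock: 24.55
tcp_pos: [0.5367, -0.3228, 0.0224]
orientation: [3.132, 0.009, 1.573]
ft_force: [-0.6, -0.2, -1.3]
gripper_width: 0.449
```

apply_moves(increments="0 0 0.02 0 0.4")

```text
clock: 24.68
tcp_pos: [0.5368, -0.3228, 0.0214]
orientation: [3.131, 0.01, 1.573]
ft_force: [0.3, 0.4, -0.8]
gripper_width: 0.448
```

apply_moves(increments="0 0 0.02 0 0.4")

```text
clock: 24.8
tcp_pos: [0.5368, -0.3228, 0.0204]
orientation: [3.131, 0.01, 1.573]
ft_force: [-0.6, 0.8, -0.7]
gripper_width: 0.447
```

apply_moves(increments="0 0 0.01 0 0.4; 0 0 0 0 0.4")

```text
clock: 25.05
tcp_pos: [0.5368, -0.3228, 0.0199]
orientation: [3.131, 0.01, 1.573]
ft_force: [0.0, 0.1, -1.3]
gripper_width: 0.449
```

apply_moves(increments="0 0 0.01 0 0.4; 0 0 0 0 0.4")

```text
clock: 25.3
tcp_pos: [0.5369, -0.323, 0.02]
orientation: [3.131, 0.01, 1.573]
ft_force: [-0.5, 0.3, -0.3]
gripper_width: 0.446
```

apply_moves(increments="0 0 0.015 0 0.4")

```text
clock: 25.42
tcp_pos: [0.537, -0.3232, 0.0198]
orientation: [3.131, 0.01, 1.573]
ft_force: [-2.4, 2.0, 6.9]
gripper_width: 0.444
```

apply_moves(increments="0 0 0.015 0 0.4")

```text
clock: 25.55
tcp_pos: [0.537, -0.3232, 0.0198]
orientation: [3.131, 0.01, 1.573]
ft_force: [-3.7, 1.2, 7.1]
gripper_width: 0.452
```

The knob is in contact with the tray floor at 7 N. I'm opening gradually and then withdrawing straight up.

apply_moves(increments="0 0 0 0 0.48; 0 0 0 0 0.52; 0 0 0 0 0.58; 0 0 0 0 0.66; 0 0 0 0 0.66; 0 0 -0.1 0 0.66; 0 0 -0.3 0 0.66; 0 0 -0.6 0 0.66; 0 0 -0.8 0 0.66; 0 0 -0.8 0 0.66; 0.6 0 -0.5 0 0.66; 0.8 0 0 0 0.66")

```text
clock: 27.05
tcp_pos: [0.5353, -0.2524, 0.1855]
orientation: [3.125, 0.013, 1.569]
ft_force: [1.0, -0.2, 0.5]
gripper_width: 0.66
```

apply_moves(increments="0.8 -0.5 0 0 0.66; 0.8 -0.5 0 0 0.66; 0.5 -0.5 0 0 0.66; 0 0 0 0 0.66")

```text
clock: 27.55
tcp_pos: [0.4592, -0.1422, 0.1888]
orientation: [3.116, 0.016, 1.572]
ft_force: [0.4, -0.8, 0.4]
gripper_width: 0.66
```

Run:
```python
from h import *
t0=dict(np.load('/tmp/side.npz'))
t=cap('top','top3');s=cap('side','side3');print(readout.read_state()['tcp_pos'],readout.read_state()['clock'])
P=cloud(t);X,Y,Z=P[...,0],P[...,1],P[...,2]
for k in [(.567,.132),(.566,.067),(.5655,.0025)]:
    m=(np.hypot(X-k[0],Y-k[1])<.028)&(Z>.122)&(Z<.14)
    if m.sum()>10: print(cv2.minEnclosingCircle((P[m][:,:2]*1000).astype(np.float32)))
m=(abs(X-.534)<.09)&(abs(Y+.322)<.085)&(Z>.013)&(Z<.03);print('tray',cv2.minAreaRect((P[m][:,:2]*1000).astype(np.float32)))
m=(abs(X-.534)<.06)&(abs(Y+.322)<.05)&(Z>.03)&(Z<.06);print('knob',cv2.minEnclosingCircle((P[m][:,:2]*1000).astype(np.float32)),np.percentile(Z[m],[5,50,95]))
b=cv2.cvtColor(np.hstack([t['frame'][120:320,380:500],s['frame'][130:330,240:440]]),cv2.COLOR_RGB2BGR)
cv2.imwrite('pics/f.png',cv2.resize(b,None,fx=2.4,fy=2.4))
```

```text
[ 0.46032661 -0.14363145  0.18878515] 27.65
((566.2291870117188, 131.76416015625), 20.95787239074707)
((565.6136474609375, 67.35321807861328), 21.02369499206543)
((564.3887329101562, 2.299898386001587), 20.768489837646484)
tray ((533.5805053710938, -323.08984375), (130.48365783691406, 101.61217498779297), 12.721534729003906)
knob ((537.7387084960938, -323.1529846191406), 20.94774627685547) [0.0337688  0.0373767  0.04006834]
```

View pics/f.png

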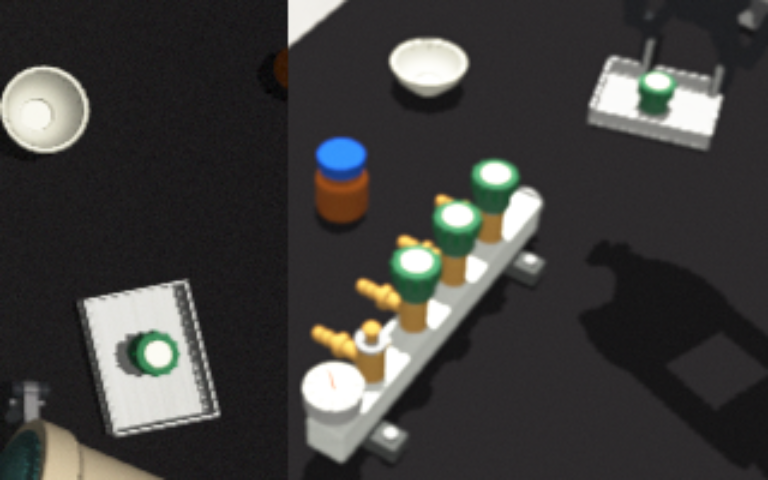

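The final picture shows the knob upright in the tray at (157,354) in the top crop and (655,90) in the side crop. Valve 1's spindle is bare and three knobs are still seated. Neither the tray nor the remaining knobs have moved by more than the measurement error.

```bash
python3 -c "
from station import job
print(job.close_job())"
```

```text
the job is handed in; nothing more can be done
None
```

The loose knob is off its spindle and standing upright in the steel tray, but I pushed one sound valve harder than the 10 N allowed while feeling for play.

- **Over-force:** on the first knob tested, at the -y end, two pushes in a row read about 17 N and then 21 N. I used steps of 2 mm and more and chained the second push before reading the first. I backed off at once, and after that all the rocking was in small steps, mostly 0.5 mm, with readings of 7 N or less. The valve looked unchanged afterwards, but this may count as straining it.
- **Finding the loose knob:** I rocked all four knobs along x. Three moved about 18 mm stop to stop, nearly all of it finger clearance. The knob next to the gauge moved 24 mm, about 6 mm more, and slid at roughly 1 N or less until it met its stops.
- **Moving it:** I gripped it at the middle of its play and lifted it straight up with no noticeable resistance. It was set on the tray floor at about 7 N before I let go.
- **Last checks:**
  - The knob stands upright with its top about 37 mm above the bench, as expected on the 3 mm floor. It is about 4 mm from the tray centre.
  - The tray is within 0.5 mm of where it started.
  - The other three knobs are seated and within 1 mm of their first positions.
  - In the last picture the jar and dish looked undisturbed. The timer was out of that view, but the arm never went near it.
  - The gripper was clear of everything at about 27.7 s when I handed the job in.

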